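# Refit the drive gear of a desktop shredder and hold it home

### The job

The small desktop shredder has its cover off: put the gear with the cross-shaped bore onto the shredder's upright splined shaft, turn it until the splines mesh, and push it down fully home onto the seat ring against the spring collar. Finish while still holding the gear by its hub and pressing it home, so that I can fit the retaining clip; the program ends without letting go. Leave the other gear (round bore) and the eraser and hand stamp nearby where they are.

Things in the scene. Friction and masses are not known exactly. Their poses are not given: they have to be found in the camera images.
- spline_gear: The gear to fit: white plastic, lying flat. Toothed disc 70 mm across, 10 mm thick; on it a square hub 36 x 36 mm, its top 36 mm above the disc's underside. Right through runs a cross-shaped bore: two crossing slots, each 11 mm wide, 25 mm long. 0.10 to 0.16 kg. Origin: centre of the underside, z up; x, y along the slots and square to the hub's flats (a quarter turn is equivalent).
- plain_gear: The wrong gear, to be left alone: the same white gear with the same disc and hub, but with a plain round bore of 15 mm. Origin: centre of the underside, z up.
- drive_unit: The shredder's drive unit, fixed to the desk: grey plinth 150 x 160 x 40 mm with a dark base plate on it; on that a grey gear case, its flat top 86 mm above the desk, two cutter rollers, a motor stub. Origin: centre of the underside, on the desk. The shaft stands on the gear case, 25 mm from the origin towards the unit's own -x. Nothing but shaft and collar is higher than 90 mm.
- seat (a point): Centre of the steel seat ring, 54 mm across, round the foot of the shaft; this point is on the shaft's axis at the height of the ring's top face, 90 mm above the desk. The underside of the gear comes down on the ring when it is fully home.
- shaft_tip (a point): Top of the upright steel shaft, 42 mm above the seat. Round nose, 12 mm thick, 16 mm long, enters the bore at any angle; below it cross-shaped splines, 26 mm high: two crossing ribs 8 mm wide, 22 mm over the ends, tops rounded. x, y along the ribs (a quarter turn is equivalent), not along the unit. Stiff: turns only above 0.4 N m. Gear home: its origin 42 mm below this, nose 6 mm out of the hub.
- collar (a joint): Spring-loaded brass collar, 40 mm across, round the foot of the shaft: metres pressed down. At 0 its top is 8 mm above the seat ring; at 0.008 flush with it, and the gear rests on both. The spring pushes up with about 4 N at 0 and 10 N at 0.008, more than the gear's weight: let go, it lifts the gear again.
- stamp: Wooden hand stamp with a knob, 32 x 50 x 66 mm, a bystander. Origin: centre of its underside.
- eraser: White eraser in a sleeve, 23 x 52 x 13 mm, a bystander. Origin: centre of its underside.
Not all that is in view belongs to the job. Leave any orange look-alike of the spline_gear alone.

How it is judged:
On the way, in this order (a step that is already met when the one before it is completed fails the run):
1. the gear is set over the nose of the shaft, upright, its underside below the shaft's tip (horizontal distance between spline_gear and shaft_tip below 0.006 m and z of spline_gear in the frame of shaft_tip below -0.002 m and angle between spline_gear's own z axis and vertical below 0.2 rad), for 0.03 s.
2. the splines mesh: the gear is down past the tops of the splines, in line with them (horizontal distance between spline_gear and shaft_tip below 0.004 m and z of spline_gear in the frame of shaft_tip below -0.022 m and (angle between the x axis of spline_gear and the x axis of shaft_tip, either way round below 0.2 rad or angle between the x axis of spline_gear and the y axis of shaft_tip, either way round below 0.2 rad)), for 0.1 s.
At the end, for the whole second after the job is handed in: The cross-bore gear is meshed on the shaft (within 4 mm of its axis, 0.2 rad of the ribs, tilt under 0.08 rad), home (origin 40 mm or more below the shaft tip, collar pressed over 6 mm), still, and the gripper still holds and presses it (finger contact over 3 N) (horizontal distance between spline_gear and shaft_tip below 0.004 m and z of spline_gear in the frame of shaft_tip below -0.04 m and angle between spline_gear's own z axis and vertical below 0.08 rad and (angle between the x axis of spline_gear and the x axis of shaft_tip, either way round below 0.2 rad or angle between the x axis of spline_gear and the y axis of shaft_tip, either way round below 0.2 rad) and value of joint collar above 0.006 m and contact force between the fingers and spline_gear above 3 N and linear speed of spline_gear below 0.02 m/s); the arm keeps its last pose, push and grip.
It fails at once if the round-bore gear is moved by more than 3 cm (distance of plain_gear from where it was at the start of the episode above 0.03 m).
It fails at once if the stamp is moved by more than 3 cm (distance of stamp from where it was at the start of the episode above 0.03 m).
It fails at once if the eraser is moved by more than 3 cm (distance of eraser from where it was at the start of the episode above 0.03 m).
It also fails if it takes over 45 s, if anything falls off the work surface, if the arm or the gripper's body presses on something with over 40 N, if the wrist force passes 120 N, or if a joint passes its speed limit or range.

### The arm

A 6-joint arm with a two-finger parallel gripper is mounted at the origin on a cart in front of the work surface, level with it; the furniture and walls round the work are solid. World frame = base frame: x ahead of the robot, y to its left, z up, the work surface at z = 0. Lengths are in m, angles in rad, forces in N, time in s.
With the tool pointing down it reaches from about 0.3 to 0.875 m from the base axis. Payload 6.4 kg.
Tool frame: the origin (TCP) lies at the very end of the fingers, on their centre line; the grasp point (between the pads) lies 19 mm behind it; z points along the fingers, y is the line along which they close (so a half turn about z gives the same grasp; the last joint's range is limited). The gripper opens to 85 mm and grips with 20 to 120 N. Pads are 22 mm wide; open, the fingers measure 114 mm over their backs; the gripper's body (76 mm by 85 mm) begins 54 mm behind the grasp point. The pads swing forward as they close: fully open they stand 13 mm farther back than shut.
Start: joints at [1.028, 0.181, 1.607, -0, 1.354, -0.206], TCP at [0.19, 0.543, 0.231] pointing down, gripper open.
Joint ranges: [-2.99, 2.99], [-0.89, 2.07], [0.3, 2.58], [-1.14, 4.28], [0, 2.63], [-3.12, 3.12]. Speed limits (rad/s): [2.57, 2.57, 3.01, 3.14, 3.14, 3.14].

### API

Orientations are given as a unit quaternion [w, x, y, z].
In Python, from bench import ctrl gives the robot as it stands.
- The arm moves only by the tool jog_arm, never from a script. Its argument "series" is a list that holds one entry, the list of rows, each a list of 7 numbers: the shift along the tool's x, y, z in mm, then the turn, a rotation vector about the tool's x, y, z in rad, then the finger opening in mm, from 0 to 85.4. In form: [[[tx, ty, tz, rx, ry, rz, gripper], ...]]. A call has exactly 10 rows; each row shifts and turns the commanded pose from where the row before left it, along the tool's axes as they then stand; what a row does not reach is not made up. A row lasts 1/10 s, in which the tool goes at most 50 mm and 8.59 degrees, less where a joint would pass 70% of its speed; a pose out of reach is approached as far as the arm can. A call with a gripper value outside its range is refused whole. The fingers move at their own pace and stop on an object; the grip force is fixed at half the most. Time passes only in rows, so rows that do not move let the fingers close, or fill a call up. It gives the time, the measured TCP pose, the force, the opening and the grip force at its end, in the units of the state.
- ctrl.get_obs(): the state, without advancing time (a new reading comes with each control period).
- ctrl.camera(name): name is "scene" or "top" or "wrist"; returns a dict with "frame" (480x640x3 uint8, blue, green, red), "z_map" (480x640 float32, m along the optical axis (not along the pixel's ray), 0 where there is no reading), "fx", "fy", "cx", "cy" (pixels), "xyz" and "rotation" of the camera in the world. Camera axes: x right, y down, z forward; pixel columns grow to the right and rows downward; lengths in m; the calibration is good to about 2 mm. A picture is of the moment at which its call begins.
- ctrl.hand_in(): hands the job in; it is judged then, once.
The state is a dict: "time_s": time; "q": joint angles; "dq": joint speeds; "joint_efforts": joint torques, N m; "eef_pos": TCP position; "eef_rot": TCP orientation; "wrist_force": force on the tool from outside, world axes, zero at the start; "torque": the same for the moment, N m; "opening": opening from 0.0 (shut) to 1.0 (fully open); "grasp_force": force on a finger pad.
Only numpy, scipy, OpenCV 4.12 (cv2) and the standard library are available. Lean on these libraries where they do the work, as an engineer would, in place of code of your own. Each camera call takes 0.05 s, during which the arm holds its last target. There are 200 camera calls.

## Working session

There is one attempt and no reset: what is moved stays moved. The work goes in short steps, Python scripts to look and compute and a tool call to move; the robot and the scene stay as the last step left them, time stands still between calls to the robot, and variables do not carry over. Pictures are saved under pics/ and viewed, at most 10 in all, crops included, and the job is handed in when it is done.

Besides the shell and the picture viewer there is one more tool, called in YAML: its name, and indented under it one key for each argument. jog_arm: Moves the arm, as the interface text tells. Its arguments: {"type":"object","properties":{"series":{"type":"array"}},"required":["series"]}

```bash
mkdir -p pics; cat > h.py <<'E'
import numpy as np, cv2
from bench import ctrl
def snap(n,f):
    c=ctrl.camera(n); cv2.imwrite('pics/'+f+'.png',c['frame']); np.savez('pics/'+f+'.npz',**{k:np.array(v) for k,v in c.items()}); return c
def load(f): return np.load('pics/'+f+'.npz')
def rot(c):
    R=np.array(c['rotation'])
    if R.shape==(3,3): return R
    from scipy.spatial.transform import Rotation
    return Rotation.from_quat(R[[1,2,3,0]]).as_matrix()
def world(c):
    z=c['z_map']; v,u=np.mgrid[:z.shape[0],:z.shape[1]]
    p=np.stack([(u-c['cx'])/c['fx']*z,(v-c['cy'])/c['fy']*z,z],-1)
    w=p@rot(c).T+np.array(c['xyz']); w[z==0]=np.nan; return w
E
python3 - <<'E'
from h import *
for n in ('top','scene'):
    c=snap(n,n+'0'); print(n,c['xyz'],c['fx'],np.shape(c['rotation']))
print(ctrl.get_obs())
E
```

```text
top [0.2508781  0.10815283 1.07670206] 587.2282963676384 (4,)
scene [-0.25722948 -0.44689963  1.20613267] 624.6086740358065 (4,)
{'time_s': 0.1, 'q': array([ 1.02771426e+00,  1.81460431e-01,  1.60790741e+00,  2.57639206e-06,
        1.35381532e+00, -2.06300028e-01]), 'dq': array([-0.00016987, -0.00248787, -0.00267057,  0.0002591 , -0.00089478,
        0.00118267]), 'joint_efforts': array([-3.96482765e-04, -4.45873654e+01, -3.52240241e+01, -3.92367747e-04,
        4.08955151e-03, -2.48233476e-05]), 'eef_pos': array([0.18972839, 0.54226685, 0.23047809]), 'eef_rot': array([-2.92221302e-04,  1.67596567e-01,  9.85855343e-01, -7.39618869e-04]), 'wrist_force': array([-0.47799565,  0.50712314, -0.73222539]), 'torque': array([0.0592552 , 0.00190496, 0.01315694]), 'grasp_force': 0.0, 'opening': 1.000400079805166}
```

View pics/top0.png

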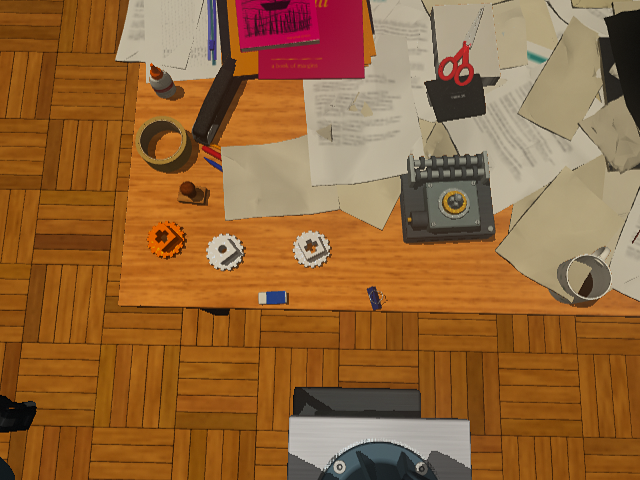

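View pics/scene0.png

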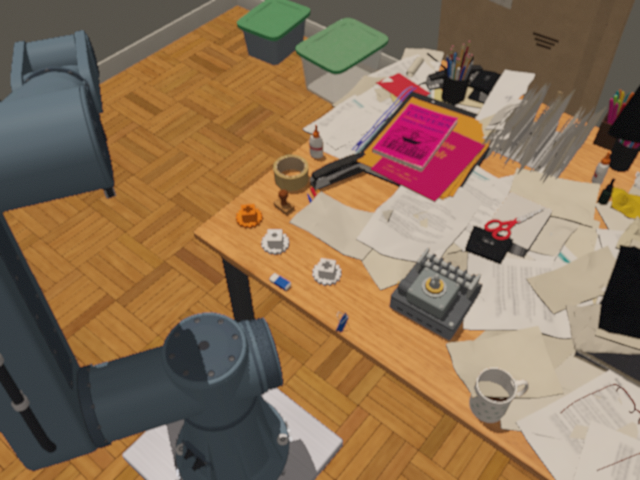

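The top view shows the cross-bore gear at about (312,249), the round-bore gear at (225,252) and the shaft at (454,201). The eraser is at (273,298), the stamp at (192,192) and the orange decoy at (166,240). Next I'll measure the gear and shaft in enlarged crops.

```bash
python3 - <<'E'
from h import *
c=load('top0'); w=world(c); f=c['frame']
g=cv2.resize(f[224:274,287:337],None,fx=8,fy=8,interpolation=cv2.INTER_CUBIC)
s=cv2.resize(f[176:226,429:479],None,fx=8,fy=8,interpolation=cv2.INTER_CUBIC)
cv2.imwrite('pics/crop0.png',np.hstack([g,s]))
def reg(u0,u1,v0,v1,lo,hi):
    p=w[v0:v1,u0:u1]; m=(p[...,2]>lo)&(p[...,2]<hi); q=p[m]; r=cv2.minAreaRect(q[:,:2].astype(np.float32)*1000)
    vv,uu=np.nonzero(m); return len(q),q.mean(0).round(4),r
print('desk',np.nanmedian(w[270:290,330:360,2]))
print('hub',reg(287,340,220,275,.029,.042)); print('disc',reg(287,340,220,275,.006,.042))
print('tophub z',np.nanpercentile(w[235:262,300:325,2],[50,80,95]))
print('shaft',reg(425,485,170,230,.110,.14)); print('shaft2',reg(425,485,170,230,.096,.14)); 
print('ring',reg(425,485,170,230,.0885,.093))
print('case',reg(395,500,150,245,.083,.088)); print(np.nanmax(w[176:226,429:479,2]))
for n,b in dict(plain=(200,250,228,275),eraser=(255,292,286,308),stamp=(175,212,176,210)).items(): print(n,reg(*b,.008,.08))
E
```

```text
desk -0.00041020508433253777
hub (292, array([0.4476, 0.1282, 0.0357]), ((448.1517028808594, 128.23672485351562), (36.92153549194336, 36.31709289550781), 28.91218376159668))
disc (922, array([0.4458, 0.1281, 0.0188]), ((447.7250061035156, 128.24069213867188), (68.24134826660156, 66.67703247070312), 1.9431531429290771))
tophub z [0.01498273 0.03597645 0.03816831]
shaft (109, array([ 0.5167, -0.1172,  0.1208]), ((518.1622314453125, -118.78617095947266), (18.20439338684082, 20.52885627746582), 31.734060287475586))
shaft2 (342, array([ 0.5173, -0.1169,  0.106 ]), ((519.0282592773438, -118.43338012695312), (39.390865325927734, 39.34299087524414), 40.03266525268555))
ring (358, array([ 0.5178, -0.117 ,  0.0901]), ((527.402099609375, -118.30803680419922), (96.74827575683594, 84.57464599609375), 2.7494986057281494))
case (1874, array([ 0.5364, -0.1166,  0.0855]), ((544.90576171875, -116.37808990478516), (136.70001220703125, 140.65460205078125), 3.7029545307159424))
0.13323250250123841
plain (905, array([0.437 , 0.2857, 0.0215]), ((438.8525085449219, 287.6181335449219), (67.51365661621094, 68.93893432617188), 2.6468164920806885))
eraser (349, array([0.3566, 0.1963, 0.0124]), ((356.70855712890625, 196.87892150878906), (22.753400802612305, 51.29685974121094), 3.215569496154785))
stamp (507, array([0.5434, 0.3508, 0.0304]), ((547.1162719726562, 354.77606201171875), (51.234825134277344, 33.69277572631836), 85.10198974609375))
```

View pics/crop0.png

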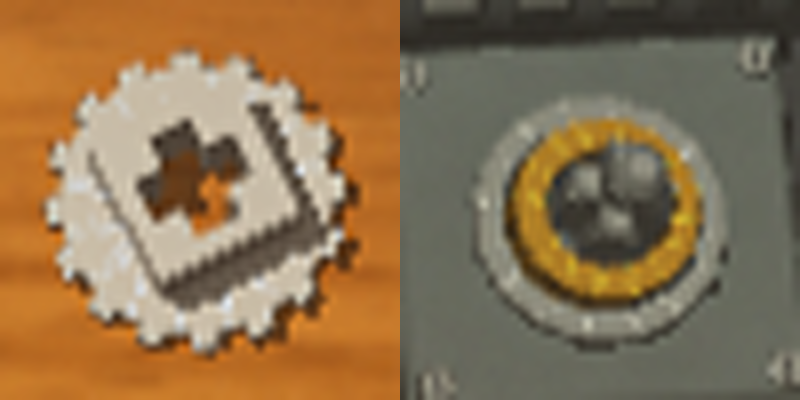

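```bash
cat >> h.py <<'E'
from scipy.spatial.transform import Rotation as Ro
def tool():
    o=ctrl.get_obs(); q=np.array(o['eef_rot']); return o,Ro.from_quat(q[[1,2,3,0]]),np.array(o['eef_pos'])
def go(xyz,yaw):
    """tool shift (mm, in present tool axes) and turn to a down-pointing pose whose tool y has world angle yaw (deg)"""
    o,R,p=tool(); a=np.radians(yaw); y=np.array([np.cos(a),np.sin(a),0]); z=np.array([0,0,-1.]); T=Ro.from_matrix(np.stack([np.cross(y,z),y,z],1))
    print('shift',(R.inv().apply(np.array(xyz)-p)*1000).round(1),'turn',(R.inv()*T).as_rotvec().round(4),'p',p.round(4),'yaw',np.degrees(np.arctan2(*R.as_matrix()[[1,0],1])).round(2),'q6',o['q'].round(2),'t',o['time_s'],'F',o['wrist_force'].round(1),'open',round(o['opening']*85.4,1),'g',o['grasp_force'])
E
python3 - <<'E'
from h import *
c=snap('wrist','w0'); o,R,p=tool()
print('cam in tool',R.inv().apply(c['xyz']-p),(R.inv()*Ro.from_matrix(rot(c))).as_matrix().round(3),c['fx'])
go([.519,-.118,.28],70.7)
E
```

```text
cam in tool [ 0.07116947 -0.00093807 -0.14238979] [[ 0.002 -0.959 -0.282]
 [ 1.     0.002 -0.002]
 [ 0.002 -0.282  0.959]] 363.79961654009986
shift [-529.  -514.5  -48.9] turn [-0.0013 -0.0003  0.    ] p [0.1898 0.5424 0.2306] yaw 70.7 q6 [ 1.03  0.18  1.61  0.    1.35 -0.21] t 0.15 F [-0.1  0.3  0.3] open 85.5 g 0.0
```

jog_arm:
  series:
    - [[-33,-32,0,0,0,0,85],[-33,-32,0,0,0,0,85],[-33,-32,0,0,0,0,85],[-33,-32,0,0,0,0,85],[-33,-32,0,0,0,0,85],[-33,-32,0,0,0,0,85],[-33,-32,0,0,0,0,85],[-33,-32,0,0,0,0,85],[-33,-32,0,0,0,0,85],[-33,-32,0,0,0,0,85]]

```text
time_s: 1.15
eef_pos: [0.3961, 0.1299, 0.2314]
eef_rot: [0.0, 0.168, 0.986, 0.0]
wrist_force: [1.6, 0.2, -0.3]
opening: 0.997
grasp_force: 0.0
```

jog_arm:
  series:
    - [[-33,-32,0,0,0,0,85],[-33,-32,0,0,0,0,85],[-33,-32,0,0,0,0,85],[-33,-32,0,0,0,0,85],[-33,-32,0,0,0,0,85],[-33,-32,10,0,0,0,85],[-1,-2,10,0,0,0,85],[0,0,10,0,0,0,85],[0,0,10,0,0,0,85],[0,0,0,0,0,0,85]]

```text
time_s: 2.15
eef_pos: [0.5179, -0.1154, 0.1894]
eef_rot: [-0.002, 0.167, 0.986, 0.001]
wrist_force: [0.2, 0.2, 0.1]
opening: 0.997
grasp_force: 0.0
```

```bash
python3 - <<'E'
from h import *
c=snap('wrist','w1'); cv2.imwrite('pics/w1s.png',cv2.resize(c['frame'][60:420,140:500],(600,600),interpolation=cv2.INTER_CUBIC))
go([.519,-.118,.19],70.7)
E
```

```text
shift [-1.2 -2.1  0.5] turn [ 0.0003 -0.002   0.0017] p [ 0.5185 -0.1156  0.1905] yaw 70.8 q6 [-0.44  0.13  1.76  0.    1.26 -1.68] t 2.2 F [ 0.5 -0.1 -0.7] open 85.4 g 0.0
```

View pics/w1s.png

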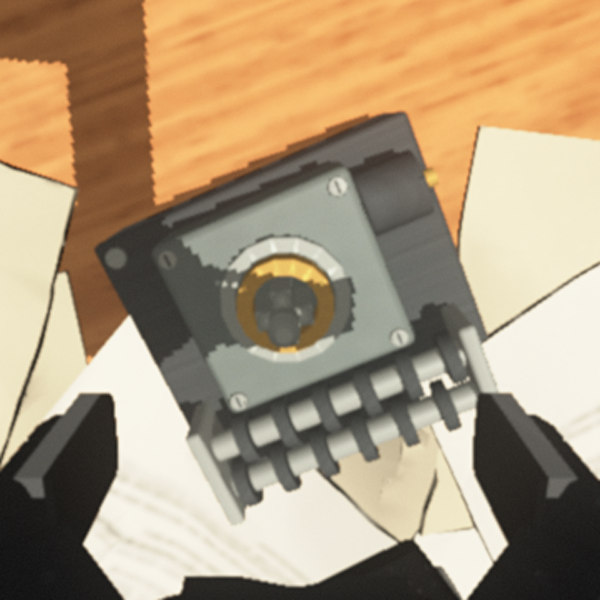

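The wrist view shows the shaft nose at crop (285,320), the collar centred at about (288,300), and the fingers at the lower left and right. I'll take the rib angle from the depth map.

```bash
python3 - <<'E'
from h import *
c=load('w1'); w=world(c); f=c['frame']
def circ(lo,hi,rmax=.035):
    m=(w[...,2]>lo)&(w[...,2]<hi)&(np.hypot(w[...,0]-.519,w[...,1]+.118)<rmax); return w[m]
for lo,hi,r in((.0965,.0995,.03),(.0885,.0925,.032),(.1,.113,.02),(.113,.1175,.02),(.119,.14,.02),(.129,.14,.02)):
    q=circ(lo,hi,r); print(lo,hi,len(q),q.mean(0).round(4),cv2.minEnclosingCircle(q[:,:2].astype(np.float32)*1000))
# plain collar fit
s=lambda a:cv2.resize(a,(400,400),interpolation=cv2.INTER_CUBIC)
u0,v0=285,215
cr=cv2.convertScaleAbs(f[v0:v0+50,u0:u0+50],alpha=1.8,beta=0)
z=w[v0:v0+50,u0:u0+50,2]; zz=np.clip((z-.085)/.05*255,0,255).astype(np.uint8)
cv2.imwrite('pics/crop1.png',np.hstack([s(cr),cv2.applyColorMap(cv2.resize(zz,(400,400),interpolation=cv2.INTER_NEAREST),cv2.COLORMAP_JET)]))
R=rot(c)
for ax,ay in((0.5178,-.117),):
  for h in(.09,.098,.116,.132):
    p=R.T@(np.array([ax,ay,h])-c['xyz']); u=p[0]/p[2]*c['fx']+c['cx'];v=p[1]/p[2]*c['fy']+c['cy']; print(h,((u-u0)*8).round(),((v-v0)*8).round())
E
```

```text
0.0965 0.0995 1378 [ 0.5173 -0.1207  0.0979] ((518.9827880859375, -121.77144622802734), 20.262441635131836)
0.0885 0.0925 1789 [ 0.5161 -0.1205  0.0899] ((519.045654296875, -121.8395767211914), 27.700132369995117)
0.1 0.113 269 [ 0.5139 -0.12    0.1079] ((519.0601806640625, -121.51595306396484), 11.647098541259766)
0.113 0.1175 268 [ 0.5155 -0.1203  0.1149] ((518.2796020507812, -121.30098724365234), 10.42008113861084)
0.119 0.14 371 [ 0.5176 -0.1209  0.1287] ((518.656005859375, -121.41321563720703), 6.206593990325928)
0.129 0.14 215 [ 0.5187 -0.1212  0.1309] ((518.9520874023438, -121.27967071533203), 5.489480018615723)
0.09 249.0 168.0
0.098 249.0 195.0
0.116 248.0 262.0
0.132 248.0 330.0<stdin>:11: RuntimeWarning: invalid value encountered in cast
```

View pics/crop1.png

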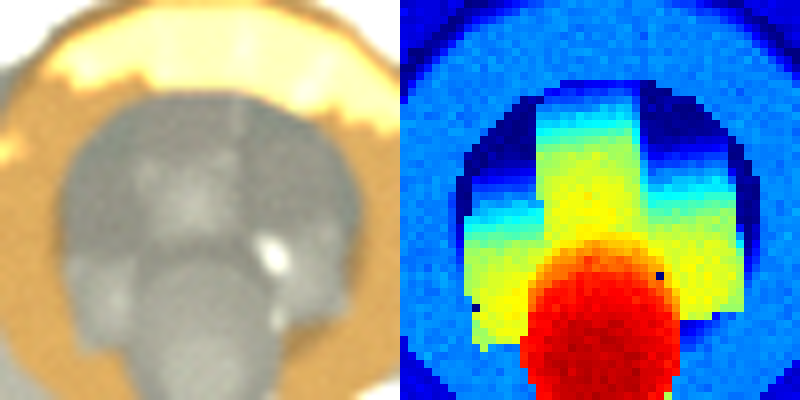

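```bash
cat >> h.py <<'E'
from scipy.optimize import minimize
def crossfit(q,hw,r,c0):
    def loss(p,a):
        d=(q[:,:2]-p)*1000; d=d@np.array([[np.cos(a),-np.sin(a)],[np.sin(a),np.cos(a)]]); d=abs(d)
        e1=np.hypot(np.maximum(d[:,0]-hw,0),np.maximum(d[:,1]-r,0)); e2=np.hypot(np.maximum(d[:,1]-hw,0),np.maximum(d[:,0]-r,0))
        return (np.minimum(e1,e2)**2).mean()
    best=min((minimize(lambda v:loss(v[:2]/1000,v[2]),[c0[0]*1000,c0[1]*1000,np.radians(a)],method='Nelder-Mead',options=dict(xatol=1e-3,fatol=1e-6)) for a in range(0,90,10)),key=lambda s:s.fun)
    return best.x[:2].round(2),np.degrees(best.x[2])%90,best.fun
E
python3 - <<'E'
from h import *
c=load('w1'); w=world(c)
for lo,hi in((.1,.1165),(.106,.1165),(.112,.1168)):
    m=(w[...,2]>lo)&(w[...,2]<hi)&(np.hypot(w[...,0]-.519,w[...,1]+.1215)<.0125)
    print(crossfit(w[m],4,11,(.519,-.1215)), crossfit(w[m],3.5,10.5,(.519,-.1215)))
o,R,p=tool()
print('shaft in tool',R.inv().apply(np.array([.519,-.1215,.1])-p))
go([.448,.128,.14],118.9); go([.448,.128,.14],28.9)
E
```

```text
(array([ 518.87, -121.48]), np.float64(79.40879891598576), np.float64(0.0005700284017260068)) (array([ 518.63, -121.34]), np.float64(79.17978598212088), np.float64(0.027002784696531463))
(array([ 518.96, -121.5 ]), np.float64(79.35113432414168), np.float64(0.000232107036179967)) (array([ 518.69, -121.37]), np.float64(79.08941927630046), np.float64(0.02414189652363728))
(array([ 518.94, -121.42]), np.float64(79.72199290089206), np.float64(6.052488898800527e-05)) (array([ 518.72, -121.29]), np.float64(79.15094682676592), np.float64(0.010491272622548285))
shaft in tool [-0.00255687 -0.00541463  0.09045328]
shift [146.6 206.9  50.8] turn [ 0.0011 -0.0017 -0.8396] p [ 0.5185 -0.1156  0.1905] yaw 70.8 q6 [-0.44  0.13  1.76  0.    1.26 -1.68] t 2.2 F [ 0.5 -0.1 -0.7] open 85.4 g 0.0
shift [146.6 206.9  50.8] turn [-4.000e-04 -2.000e-03  7.312e-01] p [ 0.5185 -0.1156  0.1905] yaw 70.8 q6 [-0.44  0.13  1.76  0.    1.26 -1.68] t 2.2 F [ 0.5 -0.1 -0.7] open 85.4 g 0.0
```

jog_arm:
  series:
    - [[24.5,34.5,0,0,0,0,85],[24.5,34.5,0,0,0,0,85],[24.5,34.5,0,0,0,0,85],[24.5,34.5,10,0,0,0,85],[24.5,34.5,20,0,0,0,85],[24.5,34.5,20,0,0,0,85],[0,0,20,0,0,0,85],[0,0,10,0,0,0,85],[0,0,0,0,0,0,85],[0,0,0,0,0,0,85]]

```text
time_s: 3.2
eef_pos: [0.4499, 0.1263, 0.1122]
eef_rot: [0.001, 0.168, 0.986, 0.0]
wrist_force: [-0.1, 0.1, 0.1]
opening: 0.993
grasp_force: 0.0
```

```bash
cat > g.py <<'E'
from h import *
import sys
def gear(f):
    c=snap('wrist',f); w=world(c); m=(w[...,2]>.032)&(w[...,2]<.040)&(np.hypot(w[...,0]-.448,w[...,1]-.128)<.03)
    q=w[m]; r=cv2.minAreaRect(q[:,:2].astype(np.float32)*1000)
    pts=cv2.convexHull(q[:,:2].astype(np.float32)*1000)
    # bore: points seen inside the hub square but below the top; disc outline as second measure
    m2=(w[...,2]>.007)&(w[...,2]<.0115)&(np.hypot(w[...,0]-.448,w[...,1]-.128)<.045)
    d=w[m2]; e=cv2.minEnclosingCircle(d[:,:2].astype(np.float32)*1000)
    o,R,p=tool(); print(len(q),q[:,2].mean(),r,'disc',e,'in tool',R.inv().apply(np.array([r[0][0]/1e3,r[0][1]/1e3,.036])-p).round(4))
gear(sys.argv[1]); go([.448,.128,.11],28.9)
E
python3 g.py w2
```

```text
2286 0.03566971795888923 ((448.259765625, 125.49349975585938), (36.490272521972656, 36.517311096191406), 28.248117446899414) disc ((448.1597900390625, 125.74607849121094), 35.09181594848633) in tool [ 0.0018 -0.0013  0.0765]
shift [2.7 1.  2.5] turn [0.0013 0.0016 0.7285] p [0.4502 0.1262 0.1125] yaw 70.64 q6 [ 0.02  0.09  1.97 -0.    1.08 -1.21] t 3.25 F [-0.3 -0.4 -0.4] open 85.6 g 0.0
```

jog_arm:
  series:
    - [[0,0,0,0,0,0.147,85],[0,0,0,0,0,0.147,85],[0,0,0,0,0,0.147,85],[0,0,0,0,0,0.147,85],[0,0,0,0,0,0.147,85],[0,0,0,0,0,0,85],[0,0,0,0,0,0,85],[0,0,0,0,0,0,85],[0,0,0,0,0,0,85],[0,0,0,0,0,0,85]]

```text
time_s: 4.25
eef_pos: [0.4491, 0.1267, 0.1113]
eef_rot: [0.0, 0.51, 0.86, 0.0]
wrist_force: [0.7, 0.6, 0.9]
opening: 0.995
grasp_force: 0.0
```

```bash
python3 g.py w3
```

```text
2236 0.035736762672277884 ((448.2282409667969, 125.99972534179688), (36.144775390625, 36.335731506347656), 28.120866775512695) disc ((448.39959716796875, 125.82088470458984), 35.16230010986328) in tool [-0.0002 -0.0011  0.0753]
shift [ 1.6 -0.3  1.3] turn [-0.0001 -0.     -0.0046] p [0.4491 0.1267 0.1113] yaw 28.63 q6 [ 0.02  0.09  1.98 -0.    1.08 -0.48] t 4.3 F [-0.3  0.6  0.8] open 84.7 g 0.0
```

jog_arm:
  series:
    - [[0,-1,30,0,0,0.007,85],[0,0,30,0,0,0,85],[0,0,20,0,0,0,85],[0,0,12,0,0,0,85],[0,0,6,0,0,0,85],[0,0,0,0,0,0,85],[0,0,0,0,0,0,20],[0,0,0,0,0,0,20],[0,0,0,0,0,0,20],[0,0,0,0,0,0,20]]

```text
time_s: 5.3
eef_pos: [0.4491, 0.1263, 0.0142]
eef_rot: [0.001, 0.514, 0.858, 0.0]
wrist_force: [0.8, 0.6, 0.2]
opening: 0.409
grasp_force: 60.2
```

jog_arm:
  series:
    - [[0,0,0,0,0,0,20],[0,0,0,0,0,0,20],[0,0,0,0,0,0,20],[0,0,0,0,0,0,20],[0,0,0,0,0,0,20],[0,0,0,0,0,0,20],[0,0,0,0,0,0,20],[0,0,0,0,0,0,20],[0,0,0,0,0,0,20],[0,0,0,0,0,0,20]]

```text
time_s: 6.3
eef_pos: [0.4491, 0.1263, 0.0142]
eef_rot: [0.001, 0.514, 0.858, 0.0]
wrist_force: [-0.7, 0.2, 6.2]
opening: 0.41
grasp_force: 61.1
```

```bash
python3 - <<'E'
from h import *
go([.5189,-.1215,.19],-10.6)
c=snap('wrist','w4')
E
```

```text
shift [-251.5  -55.3 -175.7] turn [1.800e-03 3.000e-04 6.771e-01] p [0.4491 0.1263 0.0142] yaw 28.19 q6 [ 0.02  0.27  2.01 -0.    0.85 -0.47] t 6.3 F [-0.7  0.2  6.2] open 35.0 g 61.09967082738876
```

View pics/w4.png

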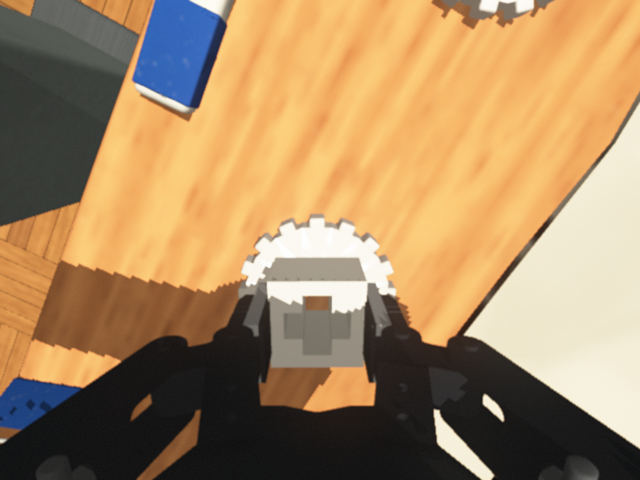

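```bash
python3 - <<'E'
from h import *
c=load('w4'); w=world(c); m=(w[...,2]>.033)&(w[...,2]<.038); m[:280]=0; m[370:]=0; m[:,:270]=0; m[:,366:]=0
o,R,p=tool(); q=R.inv().apply(w[m]-p)*1000
print(len(q),np.percentile(q,[0,1,50,99,100],axis=0).round(1))
E
```

```text
5814 [[-18.8 -18.5 -23.7]
 [-18.  -17.7 -23.1]
 [  0.7   0.1 -21.7]
 [ 17.8  17.1 -19.3]
 [ 18.4  17.7 -18.8]]
```

jog_arm:
  series:
    - [[0,0,-35,0,0,0,20],[0,0,-40,0,0,0,20],[-36,-8,-30,0,0,0,20],[-36,-8,-20,0,0,0,20],[-36,-8,-15,0,0,0,20],[-36,-8,-10,0,0,0,20],[-36,-8,0,0,0,0,20],[-36,-8,0,0,0,0,20],[-36,-8,0,0,0,0,20],[0,0,0,0,0,0,20]]

```text
time_s: 7.35
eef_pos: [0.5188, -0.1265, 0.1635]
eef_rot: [0.001, 0.515, 0.857, -0.0]
wrist_force: [-0.3, 0.4, -0.5]
opening: 0.409
grasp_force: 60.6
```

jog_arm:
  series:
    - [[0,0,0,0,0,0.136,20],[0,0,0,0,0,0.136,20],[0,0,0,0,0,0.136,20],[0,0,0,0,0,0.135,20],[0,0,0,0,0,0.134,20],[0,0,0,0,0,0,20],[0,0,0,0,0,0,20],[0,0,0,0,0,0,20],[0,0,0,0,0,0,20],[0,0,0,0,0,0,20]]

```text
time_s: 8.35
eef_pos: [0.5179, -0.1223, 0.1633]
eef_rot: [-0.0, 0.769, 0.639, 0.0]
wrist_force: [-0.5, -0.0, -0.4]
opening: 0.406
grasp_force: 60.6
```

```bash
python3 - <<'E'
from h import *
for i in range(4): go([.5189,-.1215,.140],-10.6)
c=snap('wrist','w5'); w=world(c); o,R,p=tool()
q=(w-p)@R.as_matrix()*1000
m=(abs(q[...,2]+21.5)<3)&(abs(q[...,1])<17)&(abs(q[...,0])<25)
print('hub in tool',np.percentile(q[m],[0,1,50,99,100],axis=0).round(1))
c=snap('scene','s5'); w=world(c)
c=snap('top','t5')
a=cv2.resize(load('s5')['frame'][190:350,340:500],(480,480),interpolation=cv2.INTER_CUBIC); cv2.imwrite('pics/s5c.png',a)
E
```

```text
shift [ 1.   0.8 23.3] turn [-0.     -0.      0.0009] p [ 0.5179 -0.1223  0.1633] yaw -10.55 q6 [-0.46  0.16  1.78  0.    1.2  -0.27] t 8.35 F [-0.5 -0.  -0.4] open 34.7 g 60.60835361480713
shift [ 1.   0.8 23.3] turn [-0.     -0.      0.0009] p [ 0.5179 -0.1223  0.1633] yaw -10.55 q6 [-0.46  0.16  1.78  0.    1.2  -0.27] t 8.35 F [-0.5 -0.  -0.4] open 34.7 g 60.60835361480713
shift [ 1.   0.8 23.3] turn [-0.     -0.      0.0009] p [ 0.5179 -0.1223  0.1633] yaw -10.55 q6 [-0.46  0.16  1.78  0.    1.2  -0.27] t 8.35 F [-0.5 -0.  -0.4] open 34.7 g 60.60835361480713
shift [ 1.   0.8 23.3] turn [-0.     -0.      0.0009] p [ 0.5179 -0.1223  0.1633] yaw -10.55 q6 [-0.46  0.16  1.78  0.    1.2  -0.27] t 8.35 F [-0.5 -0.  -0.4] open 34.7 g 60.60835361480713
hub in tool [[-19.  -17.  -24.2]
 [-17.9 -16.9 -23. ]
 [  2.8  -0.9 -21.7]
 [ 18.1  16.7 -18.8]
 [ 18.7  17.  -18.5]]
```

View pics/w5.png

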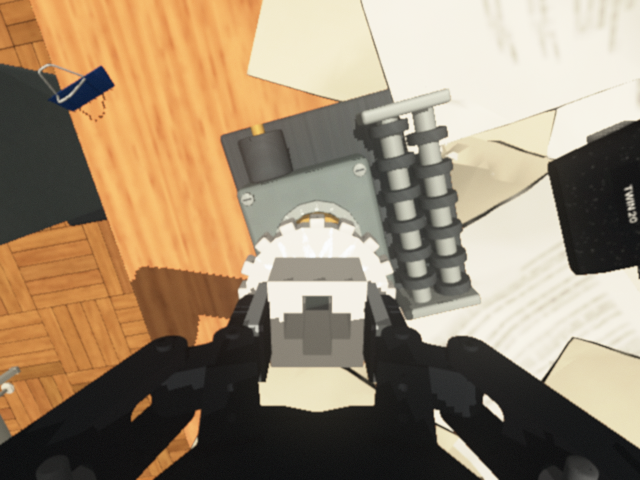

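The gear is gripped and centred in the tool, with the hub spanning ±18 mm in x. It now sits just above the shaft with the yaw aligned to the ribs. I'll lower it over the nose slowly.

jog_arm:
  series:
    - [[1,0.8,0,0,0,0,20],[0,0,4,0,0,0,20],[0,0,4,0,0,0,20],[0,0,4,0,0,0,20],[0,0,3,0,0,0,20],[0,0,3,0,0,0,20],[0,0,3,0,0,0,20],[0,0,2,0,0,0,20],[0,0,0,0,0,0,20],[0,0,0,0,0,0,20]]

```text
time_s: 9.5
eef_pos: [0.5189, -0.1215, 0.1403]
eef_rot: [0.0, 0.769, 0.639, 0.0]
wrist_force: [0.3, -0.6, -1.1]
opening: 0.405
grasp_force: 60.6
```

```bash
python3 - <<'E'
from h import *
go([.5189,-.1215,.104],-10.6); print(ctrl.get_obs()['torque'])
c=snap('wrist','w6'); w=world(c); o,R,p=tool()
q=(w-p)@R.as_matrix()*1000
m=(q[...,2]<-14)&(q[...,2]>-26)&(abs(q[...,1])<16.5)&(abs(q[...,0])<25)
print('hub in tool',np.percentile(q[m],[0,1,50,99,100],axis=0).round(1))
cv2.imwrite('pics/w6c.png',cv2.resize(c['frame'][200:380,220:420],(600,540),interpolation=cv2.INTER_CUBIC))
E
```

```text
shift [ 0.  -0.  36.3] turn [0. 0. 0.] p [ 0.5189 -0.1215  0.1403] yaw -10.6 q6 [-0.45  0.19  1.79 -0.    1.16 -0.27] t 9.5 F [ 0.3 -0.6 -1.1] open 34.6 g 60.60686185956001
[0.05369737 0.00723378 0.004584  ]
hub in tool [[-18.6 -16.5 -23.6]
 [-17.8 -16.3 -22.9]
 [  2.9  -0.5 -21.5]
 [ 18.2  16.3 -14.3]
 [ 18.5  16.5 -14. ]]
```

View pics/w6c.png

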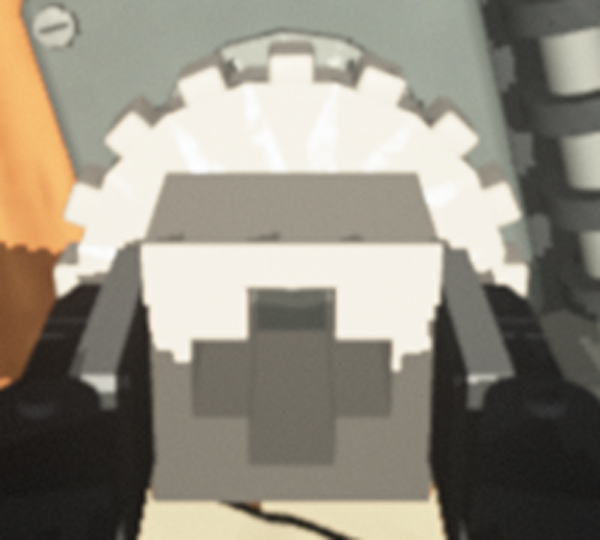

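The gear sits upright over the nose with its bore at crop (290,375), and there is no contact force. I'll continue down past the spline tops.

jog_arm:
  series:
    - [[0,0,2,0,0,0,20],[0,0,2,0,0,0,20],[0,0,2,0,0,0,20],[0,0,2,0,0,0,20],[0,0,1,0,0,0,20],[0,0,1,0,0,0,20],[0,0,1,0,0,0,20],[0,0,1,0,0,0,20],[0,0,0,0,0,0,20],[0,0,0,0,0,0,20]]

```text
time_s: 10.55
eef_pos: [0.5189, -0.1215, 0.1283]
eef_rot: [0.0, 0.769, 0.639, 0.0]
wrist_force: [-0.2, 0.3, -1.1]
opening: 0.404
grasp_force: 60.6
```

```bash
python3 - <<'E'
from h import *
go([.5189,-.1215,.104],-10.6); print(ctrl.get_obs()['torque'])
E
```

```text
shift [ 0.   0.  24.3] turn [ 0.  0. -0.] p [ 0.5189 -0.1215  0.1283] yaw -10.6 q6 [-0.45  0.21  1.8  -0.    1.13 -0.27] t 10.55 F [-0.2  0.3 -1.1] open 34.5 g 60.606306195259094
[-0.02160505 -0.02228105  0.04597077]
```

jog_arm:
  series:
    - [[0,0,1,0,0,0,20],[0,0,1,0,0,0,20],[0,0,1,0,0,0,20],[0,0,1,0,0,0,20],[0,0,1.5,0,0,0,20],[0,0,1.5,0,0,0,20],[0,0,1.5,0,0,0,20],[0,0,1.5,0,0,0,20],[0,0,1.5,0,0,0,20],[0,0,0,0,0,0,20]]

```text
time_s: 11.55
eef_pos: [0.5187, -0.1214, 0.1165]
eef_rot: [-0.0, 0.769, 0.639, -0.0]
wrist_force: [0.0, -0.2, -0.5]
opening: 0.406
grasp_force: 60.6
```

```bash
python3 - <<'E'
from h import *
go([.5189,-.1215,.104],-10.6); print(ctrl.get_obs()['torque'])
E
```

```text
shift [-0.1  0.2 12.5] turn [-0.0005 -0.0001  0.    ] p [ 0.5187 -0.1214  0.1165] yaw -10.6 q6 [-0.45  0.22  1.81 -0.    1.11 -0.27] t 11.55 F [ 0.  -0.2 -0.5] open 34.6 g 60.60590520501137
[ 0.04223572 -0.00610508 -0.07299109]
```

jog_arm:
  series:
    - [[0,0,1.5,0,0,0,20],[0,0,1.5,0,0,0,20],[0,0,1.5,0,0,0,20],[0,0,1.5,0,0,0,20],[0,0,1.5,0,0,0,20],[0,0,1.5,0,0,0,20],[0,0,1,0,0,0,20],[0,0,1,0,0,0,20],[0,0,0,0,0,0,20],[0,0,0,0,0,0,20]]

```text
time_s: 12.55
eef_pos: [0.5189, -0.1215, 0.1064]
eef_rot: [0.0, 0.769, 0.639, -0.0]
wrist_force: [-3.5, 1.6, 6.8]
opening: 0.408
grasp_force: 61.5
```

```bash
python3 - <<'E'
from h import *
go([.5189,-.1215,.1042],-10.6); print(ctrl.get_obs()['torque'])
E
```

```text
shift [-0.  -0.   2.2] turn [0.0001 0.0001 0.0002] p [ 0.5189 -0.1215  0.1064] yaw -10.59 q6 [-0.45  0.24  1.81 -0.    1.09 -0.27] t 12.55 F [-3.5  1.6  6.8] open 34.8 g 61.54653266072273
[ 0.21815952  0.6023597  -0.01349615]
```

jog_arm:
  series:
    - [[0.1,-0.4,0.5,0,0,0,20],[0,0,0.5,0,0,0,20],[0,0,0.5,0,0,0,20],[0,0,0.5,0,0,0,20],[0,0,0.5,0,0,0,20],[0,0,0.3,0,0,0,20],[0,0,0,0,0,0,20],[0,0,0,0,0,0,20],[0,0,0,0,0,0,20],[0,0,0,0,0,0,20]]

```text
time_s: 13.55
eef_pos: [0.5189, -0.1215, 0.1042]
eef_rot: [0.0, 0.769, 0.639, 0.0]
wrist_force: [-4.4, 2.1, 10.1]
opening: 0.406
grasp_force: 62.2
```

```bash
python3 - <<'E'
from h import *
go([.5189,-.1215,.1042],-10.6); print(ctrl.get_obs()['torque'])
c=snap('wrist','w7'); w=world(c); o,R,p=tool(); q=(w-p)@R.as_matrix()*1000
m=(abs(q[...,0])<18)&(abs(q[...,1])<16)&(q[...,2]<-15)&(q[...,2]>-35)
h=m&(abs(q[...,0])>8)&(abs(q[...,1])>7); print('hub top z tool',np.median(q[h][:,2]),'world',np.median(w[h][:,2]))
n=m&(np.hypot(q[...,0],q[...,1])<4.5); print('nose',n.sum(),np.median(w[n],axis=0))
E
```

```text
shift [-0. -0.  0.] turn [0.001  0.0004 0.0001] p [ 0.5189 -0.1215  0.1042] yaw -10.59 q6 [-0.45  0.24  1.82 -0.    1.08 -0.27] t 13.55 F [-4.4  2.1 10.1] open 34.7 g 62.15753898024559
[0.30657938 0.76082559 0.02677921]
hub top z tool -21.67943431820194 world 0.12593474969245666
nose 395 [ 0.51915128 -0.12042955  0.13148481]
```

jog_arm:
  series:
    - [[0,0,0.4,0,0,0,20],[0,0,0.4,0,0,0,20],[0,0,0.4,0,0,0,20],[0,0,0.4,0,0,0,20],[0,0,0,0,0,0,20],[0,0,0,0,0,0,20],[0,0,0,0,0,0,20],[0,0,0,0,0,0,20],[0,0,0,0,0,0,20],[0,0,0,0,0,0,20]]

```text
time_s: 14.6
eef_pos: [0.5189, -0.1215, 0.1042]
eef_rot: [0.001, 0.769, 0.639, 0.0]
wrist_force: [-10.3, 4.2, 23.8]
opening: 0.412
grasp_force: 63.7
```

```bash
python3 - <<'E'
from h import *
go([.5189,-.1215,.1042],-10.6); print(ctrl.get_obs()['torque'])
c=snap('wrist','w8'); w=world(c); o,R,p=tool(); q=(w-p)@R.as_matrix()*1000
m=(abs(q[...,0])<18)&(abs(q[...,1])<16)&(q[...,2]<-15)&(q[...,2]>-35)
h=m&(abs(q[...,0])>8)&(abs(q[...,1])>7); print('hub top z tool',np.median(q[h][:,2]),'world',np.median(w[h][:,2]))
n=m&(np.hypot(q[...,0],q[...,1])<4.5); print('nose',n.sum(),np.percentile(w[n][:,2],[50,95]))
E
```

```text
shift [-0. -0. -0.] turn [0.0008 0.0006 0.0004] p [ 0.5189 -0.1215  0.1042] yaw -10.58 q6 [-0.45  0.24  1.82 -0.    1.08 -0.27] t 14.6 F [-10.3   4.2  23.8] open 35.2 g 63.732330948114395
[ 0.65680082  1.74396456 -0.04020062]
hub top z tool -21.718485364496456 world 0.12588950148988418
nose 397 [0.13157066 0.1327073 ]
```

```bash
python3 -c "
from h import *
print(ctrl.hand_in())"
```

```text
the job is handed in; nothing more can be done
None
```

The cross-bore gear is meshed on the splined shaft and pressed down onto the seat ring with about 24 N, still gripped by its hub at about 64 N, and handed in at 14.6 s; the hand-in call returned no verdict.

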